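Set the tuning screw of a copper filter box

ROBOT

A 6-joint arm with a two-finger parallel gripper is mounted at the origin on the work surface. World frame = base frame: x ahead of the robot, y to its left, z up, the work surface at z = 0. Lengths are in m, angles in rad, forces in N, time in s.
With the tool pointing down it reaches from about 0.35 to 0.85 m from the base axis. Payload 8.1 kg.
Tool frame: the origin (TCP) lies at the centre of the arm's flange, where the gripper is bolted on; the fingertips stand 186 mm ahead of it and the grasp point (between the pads) lies 167 mm ahead of it; z points along the fingers, y is the line along which they close (so a half turn about z gives the same grasp; the last joint's range is limited). The gripper opens to 93 mm and grips with 3 to 60 N. Pads are 15 mm wide; open, the fingers measure 128 mm over their backs; the gripper's body (75 mm by 188 mm) begins 65 mm behind the grasp point.
Start: joints at [-1.291, 0.13, 1.488, -0, 1.523, -0.085], TCP at [0.214, -0.561, 0.405] pointing down, gripper open.
Joint ranges: [-2.96, 2.96], [-0.89, 2.26], [0.02, 2.5], [-1.34, 4.48], [0, 2.73], [-2.66, 2.66]. Speed limits (rad/s): [2.39, 2.39, 2.79, 3.14, 3.14, 3.14].

INTERFACE

Orientations are given as a rotation vector (axis times angle).
In Python, from plant import read_state, read_camera, camera_params, robot gives the robot as it stands.
- The arm moves only by the tool carry_out, never from a script. Its argument "targets" is a list of rows, each an object of numbers: "hand": the opening in per cent of the stroke, from 0 (shut) to 100 (fully open); "x", "y", "z": the shift along the tool's x, y, z in m; "ax", "ay", "az": the turn, a rotation vector about the tool's x, y, z in rad. In form: [{"hand": .., "x": .., "y": .., "z": .., "ax": .., "ay": .., "az": ..}, ...]. A call has 1 to 8 rows; each row is the pose to reach, as a shift and turn from the pose commanded when the call began, along the tool's axes at that moment; what a row does not reach only later rows make up. A row lasts 1/8 s, in which the tool goes at most 62.5 mm and 10.7 degrees, less where a joint would pass 70% of its speed; a pose out of reach is approached as far as the arm can. A call with a gripper value outside its range is refused whole. The fingers move at their own pace and stop on an object; "newtons" is the grip in N (left out, the last holds). Time passes only in rows, so rows that repeat a pose let the fingers close. It gives the time, the measured TCP pose, the force, the opening and the grip force at its end, in the units of the state.
- read_state(): the state, without advancing time (a new reading comes with each control period).
- read_camera(name): name is "side" or "top" or "wrist"; returns (picture, depth): 480x640x3 uint8, blue, green, red; 480x640 float32, m along the optical axis (not along the pixel's ray), 0 where there is no reading.
- camera_params(name): a dict with "fx", "fy", "cx", "cy" (pixels), "k1" (the pictures are not rectified: a ray, as slopes to the right and down, at radius r is drawn at 1 + k1 r^2 times it, then the intrinsics apply), "position" and "rotation" of the camera in the world. Camera axes: x right, y up, looking along -z (the intrinsics and any distortion apply to the point x, -y, -z); pixel columns grow to the right and rows downward; lengths in m; the calibration is good to about 2 mm. A picture is of the moment at which its call begins: read the wrist's pose just before it. camera_params takes no time and is no camera call; for the wrist camera it gives the pose at the moment of the call.
- robot.close_job(): hands the job in; it is judged then, once.
The state is a dict: "t": time; "q": joint angles; "dq": joint speeds; "joint_torque": joint torques, N m; "tool_pos": TCP position; "orientation": TCP orientation; "force": force on the tool from outside, world axes, zero at the start; "wrist_torque": the same for the moment, N m; "opening": finger opening in m; "gripper_force": force on a finger pad.
Only numpy, scipy, OpenCV 4.12 (cv2) and the standard library are available. Lean on these libraries where they do the work, as an engineer would, in place of code of your own. Each camera call takes 0.05 s, during which the arm holds its last target. There are 200 camera calls.

TASK

On the copper filter box, turn the brass thumbscrew in the red collar clockwise (seen from above) until it seats fully home, then back it off a quarter turn. Keep it gripped between the fingers there: the job finishes with you still holding the screw, motionless, at that setting. Leave the steel thumbscrew in the blue collar as it is set, and do not disturb the bottle, the solder coil, the coax plug or the screwdriver.

Things in the scene. Friction and masses are not known exactly. Their poses are not given: they have to be found in the camera images.
- filter_box: Open copper-clad tray 260 x 240 x 60 mm (its x, y, z), walls 4 mm, fixed to the bench; -x side towards the robot. Origin: centre of its underside, z up. A copper bridge 72 mm wide, level with the rims (60 mm above the bench), crosses its middle along its y and carries the two tuning screws, 65 mm either side of the box's centre.
- red_tuner_base: Red collar, 38 mm across, 12 mm high, fixed on the bridge 65 mm from the box's centre along the box's +y or -y (it varies). Origin: centre of its underside, same yaw as the box. The brass screw turns about its vertical axis. White home line on top, on its -x side (towards the robot): the paddle's white-marked end points along it when home, and along the collar's -y a quarter turn back.
- red_tuner_paddle (a point): Brass flat head of the screw to turn: 34 mm long (its x), 10 thick (its y), 34 high (z, up), on an 8 mm stem. Origin: its centre, on the screw's axis, 101 mm above the bench (top 118, underside 84, collar top 72). Turns about its z; does not rise or sink. Grip from above across the thickness, on its flat +y and -y faces. White mark on top of its +x half.
- red_tuner (a joint): Angle of the brass thumbscrew, rad. Grows as it is turned clockwise seen from above. 5.5 = seated fully home (a hard stop); 0 = the opposite stop, fully unscrewed. Starts between 1.3 and 3.3. A light drag of about 0.05 N m, no spring: it stays where it is left. A quarter turn back from home reads 3.93.
- blue_tuner_base: Blue collar, same size as the red one, fixed on the bridge 130 mm from it on the other side of the box's centre. Its screw is already set: leave it alone.
- blue_tuner_end (a point): Upper corner of the white-marked end of the steel paddle in the blue collar (same shape and size as the brass one, bystander): on its +x end, 17 mm from the screw's axis, 118 mm above the bench.
- flux_bottle: Amber bottle with yellow label and white cap, 42 mm across, 85 mm high, standing in the tray beyond the bridge (box's +x side), bystander. Origin at the centre of its underside, z up.
- ribbon_coil: Coil of solder ribbon, a flat ring 56 mm across, 10 mm high, lying in the tray before the bridge (box's -x side), bystander. Origin at the centre of its underside.
- coax_plug: Brass coax plug standing on the bench beside the box, 24 mm across, 45 mm high, bystander. Origin at the centre of its underside.
- driver: Screwdriver 150 mm long lying on the bench on the other side of the box, bystander. Its x runs along the shaft.

How it is judged:
On the way:
1. the brass thumbscrew has been turned clockwise until it seats fully home (value of joint red_tuner above 5.42 rad), for 0.1 s.
At the end, for the whole second after the job is handed in: After being seated, the brass thumbscrew is a quarter turn back from home (within 0.23 rad, 13 degrees), motionless and gripped by the fingers (over 2 N, grasp point within 30 mm of the paddle's centre); the steel thumbscrew's end moved under 5 mm, the bystanders under 30 mm (value of joint red_tuner between 3.7 and 4.16 rad and velocity of joint red_tuner between -0.1 and 0.1 rad/s and contact force between the fingers and red_tuner above 2 N and distance between the grasp point and red_tuner_paddle below 0.03 m and distance of each of flux_bottle, ribbon_coil, coax_plug, driver from where it was at the start of the episode below 0.03 m and distance of blue_tuner_end from where it was at the start of the episode below 0.005 m); the arm keeps its last pose, push and grip.
It fails at once if the steel thumbscrew in the blue collar was turned (distance of blue_tuner_end from where it was at the start of the episode above 0.005 m).
It fails at once if the bottle was disturbed (moved over 30 mm) (distance of flux_bottle from where it was at the start of the episode above 0.03 m).
It fails at once if the solder coil was disturbed (moved over 30 mm) (distance of ribbon_coil from where it was at the start of the episode above 0.03 m).
It fails at once if the coax plug was disturbed (moved over 30 mm) (distance of coax_plug from where it was at the start of the episode above 0.03 m).
It fails at once if the screwdriver was disturbed (moved over 30 mm) (distance of driver from where it was at the start of the episode above 0.03 m).
It also fails if it takes over 64 s, if anything falls off the work surface, if the arm or the gripper's body presses on something with over 40 N, if the wrist force passes 120 N, or if a joint passes its speed limit or range.

## Working session

There is one attempt and no reset: what is moved stays moved. The work goes in short steps, Python scripts to look and compute and a tool call to move; the robot and the scene stay as the last step left them, time stands still between calls to the robot, and variables do not carry over. Pictures are saved under pics/ and viewed, at most 10 in all, crops included, and the job is handed in when it is done.

Besides the shell and the picture viewer there is one more tool, called after "Emit:" by a JSON object that holds its "op" and its "data", one argument or row to a line. carry_out: Moves the arm, as the interface text tells. Its arguments: {"type":"object","properties":{"targets":{"type":"array","items":{"type":"object","properties":{"hand":{"type":"number"},"x":{"type":"number"},"y":{"type":"number"},"z":{"type":"number"},"ax":{"type":"number"},"ay":{"type":"number"},"az":{"type":"number"}}}},"newtons":{"type":"number"}},"required":["targets"]}

```bash
mkdir -p pics; python3 - <<'E'
from plant import *
import cv2
s=read_state();print(s)
for n in("top","side"):
    p,d=read_camera(n);cv2.imwrite(f"pics/{n}1.png",p);import numpy as np;np.save(f"pics/{n}1.npy",d)
    print(n,camera_params(n))
E
```

```text
{'t': 0.0, 'q': array([-1.29138147e+00,  1.31178503e-01,  1.48928012e+00,  1.55128777e-05,
        1.52299357e+00, -8.54255186e-02]), 'dq': array([-0.00116674, -0.00160159, -0.00026117,  0.00085257, -0.0013105 ,
       -0.00209194]), 'joint_torque': array([ 6.62288357e-05, -5.59847617e+01, -4.91747940e+01,  7.69971055e-02,
        3.56530782e-02, -1.87201431e-04]), 'tool_pos': array([ 0.21402656, -0.56028566,  0.40367631]), 'orientation': array([-3.08764451e+00, -5.69579544e-01,  2.58495703e-04]), 'force': array([-0.84134757, -0.7147004 ,  0.63754979]), 'wrist_torque': array([-0.03306284,  0.03447502, -0.00944772]), 'gripper_force': 0.0, 'opening': 0.09290991415575339}
top {'fx': 573.2594048090506, 'fy': 573.2594048090506, 'cx': 317.03631307027115, 'cy': 227.1412612164811, 'k1': 0.056284450579538105, 'position': array([0.36689717, 0.06531291, 1.17040636]), 'rotation': array([ 0.14725695, -0.15623306, -1.57330944])}
side {'fx': 493.55980663806986, 'fy': 493.55980663806986, 'cx': 314.5958175830265, 'cy': 230.5598989037685, 'k1': 0.02612907137332379, 'position': array([0.14457583, 0.5368127 , 0.52867318]), 'rotation': array([ 0.46338414, -1.18628656, -2.10259521])}
```

View pics/top1.png

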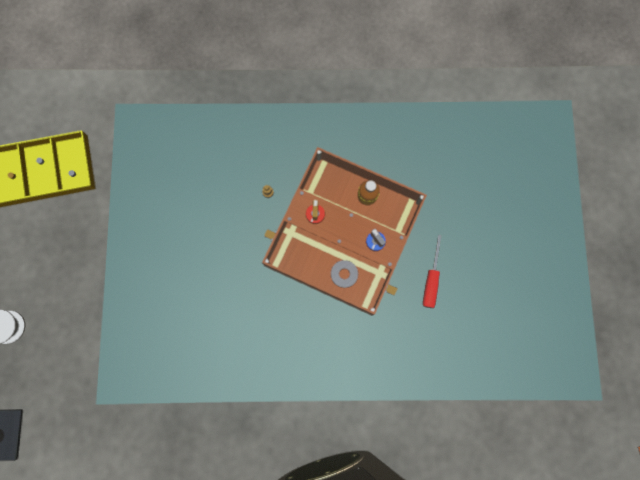

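The top view shows the box, with the red collar near pixel (316,214), the blue collar near (376,241), the bottle at (370,190) and the coil at (344,274). I'll enlarge it and project.

```bash
cat > h.py <<'E'
import numpy as np,cv2
from scipy.spatial.transform import Rotation as R
from plant import *
def K(c):return np.array([[c['fx'],0,c['cx']],[0,c['fy'],c['cy']],[0,0,1]])
def at_z(c,uv,z):
    o=cv2.undistortPoints(np.array([[uv]],float),K(c),np.array([c['k1'],0,0,0.]))[0,0]
    d=R.from_rotvec(c['rotation']).apply([o[0],-o[1],-1]); p=c['position']
    return p+d*(z-p[2])/d[2]
def proj(c,P):
    q=R.from_rotvec(c['rotation']).inv().apply(np.atleast_2d(P)-c['position'])*[1,-1,-1]
    return cv2.projectPoints(q[:,None],np.zeros(3),np.zeros(3),K(c),np.array([c['k1'],0,0,0.]))[0][:,0]
E
python3 - <<'E'
from h import *
c=camera_params('top');p=cv2.imread('pics/top1.png')
cv2.imwrite('pics/crop1.png',cv2.resize(p[140:320,250:450],None,fx=4,fy=4,interpolation=cv2.INTER_CUBIC)[:600])
hsv=cv2.cvtColor(p,cv2.COLOR_BGR2HSV)
for n,uv in dict(red=(316,214),blue=(376,241)).items(): print(n,at_z(c,uv,.072))
for uv in [(319,151),(424,196),(374,313),(265,263)]: print(at_z(c,uv,.06))
E
```

```text
red [0.60787241 0.05993026 0.072     ]
blue [ 0.55331723 -0.05621698  0.072     ]
[0.74096084 0.05275274 0.06      ]
[ 0.64559293 -0.15561234  0.06      ]
[ 0.41560316 -0.04965315  0.06      ]
[0.51353253 0.15998038 0.06      ]
```

View pics/crop1.png

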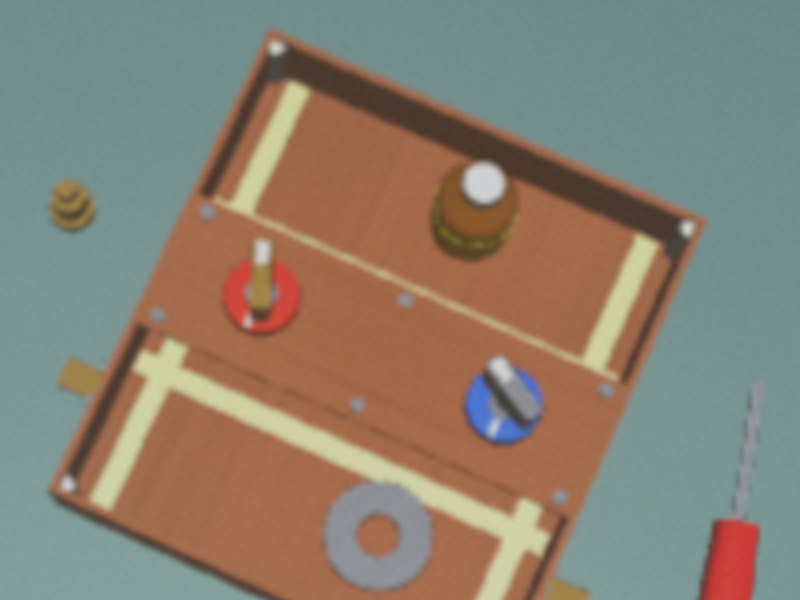

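Emit:
{"op": "carry_out", "data": {
  "targets": [
    {"hand":100,"x":0.06,"y":-0.045,"z":0,"az":-0.18},
    {"hand":100,"x":0.11,"y":-0.08,"az":-0.36},
    {"hand":100,"x":0.16,"y":-0.12,"az":-0.54},
    {"hand":100,"x":0.21,"y":-0.155,"az":-0.72},
    {"hand":100,"x":0.26,"y":-0.19,"az":-0.9},
    {"hand":100,"x":0.31,"y":-0.23,"az":-1.08},
    {"hand":100,"x":0.36,"y":-0.265,"az":-1.26},
    {"hand":100,"x":0.41,"y":-0.305,"az":-1.44}
  ]
}}

```text
schema error: expected keys hand, x, y, z, ax, ay, az
```

```bash
cat >> h.py <<'E'
def delta(P,yaw):
    "shift in tool axes & az to bring TCP to P with tool x at world yaw (deg)"
    s=read_state();M=R.from_rotvec(s['orientation']);X=M.as_matrix()[:,0];y=np.degrees(np.arctan2(X[1],X[0]))
    print('pos',s['tool_pos'].round(4),'yaw',y.round(2),'q',s['q'].round(3),'tilt',M.as_matrix()[2].round(4))
    print('shift',M.inv().apply(np.array(P)-s['tool_pos']).round(4),'az',np.radians((y-yaw+180)%360-180).round(3))
E
python3 -c "
from h import *
delta([.607,.060,.40],180)"
```

```text
pos [ 0.214  -0.5603  0.4038] yaw 20.9 q [-1.291  0.131  1.489 -0.     1.523 -0.085] tilt [ 1.0e-04 -1.7e-03 -1.0e+00]
shift [ 0.5884 -0.4393  0.0046] az -2.777
```

Emit:
{"op": "carry_out", "data": {
  "targets": [
    {"hand":100,"x":0.05,"y":-0.037,"z":0,"ax":0,"ay":0,"az":-0.18},
    {"hand":100,"x":0.1,"y":-0.075,"z":0,"ax":0,"ay":0,"az":-0.36},
    {"hand":100,"x":0.15,"y":-0.112,"z":0,"ax":0,"ay":0,"az":-0.54},
    {"hand":100,"x":0.2,"y":-0.15,"z":0,"ax":0,"ay":0,"az":-0.72},
    {"hand":100,"x":0.25,"y":-0.187,"z":0,"ax":0,"ay":0,"az":-0.9},
    {"hand":100,"x":0.3,"y":-0.225,"z":0,"ax":0,"ay":0,"az":-1.08},
    {"hand":100,"x":0.35,"y":-0.262,"z":0,"ax":0,"ay":0,"az":-1.26},
    {"hand":100,"x":0.4,"y":-0.3,"z":0,"ax":0,"ay":0,"az":-1.44}
  ]
}}

```text
t: 1.1
tool_pos: [0.4812, -0.1358, 0.4046]
orientation: [1.94, 2.471, -0.0]
force: [1.6, -0.6, 0.4]
opening: 0.0932
gripper_force: 0.0
```

```bash
python3 -c "
from h import *
delta([.607,.060,.40],180)"
```

```text
pos [ 0.4812 -0.1358  0.4046] yaw 103.74 q [-0.378 -0.143  1.761 -0.     1.524 -0.618] tilt [-1.e-04 -0.e+00 -1.e+00]
shift [0.1603 0.1687 0.0046] az -1.331
```

Emit:
{"op": "carry_out", "data": {
  "targets": [
    {"hand":100,"x":0.03,"y":0.03,"z":0,"ax":0,"ay":0,"az":-0.18},
    {"hand":100,"x":0.06,"y":0.06,"z":0,"ax":0,"ay":0,"az":-0.36},
    {"hand":100,"x":0.09,"y":0.09,"z":0,"ax":0,"ay":0,"az":-0.54},
    {"hand":100,"x":0.12,"y":0.12,"z":0.02,"ax":0,"ay":0,"az":-0.72},
    {"hand":100,"x":0.14,"y":0.15,"z":0.03,"ax":0,"ay":0,"az":-0.9},
    {"hand":100,"x":0.16,"y":0.169,"z":0.04,"ax":0,"ay":0,"az":-1.08},
    {"hand":100,"x":0.16,"y":0.169,"z":0.04,"ax":0,"ay":0,"az":-1.26},
    {"hand":100,"x":0.16,"y":0.169,"z":0.04,"ax":0,"ay":0,"az":-1.33}
  ]
}}

```text
t: 2.1
tool_pos: [0.6078, 0.0576, 0.3636]
orientation: [-0.003, -3.14, 0.0]
force: [0.4, -0.3, 0.0]
opening: 0.0929
gripper_force: 0.0
```

```bash
python3 - <<'E'
from h import *
delta([.607,.060,.268],180)
c=camera_params('wrist');p,d=read_camera('wrist');cv2.imwrite('pics/w1.png',p);print(c)
print(proj(c,[[.607,.06,.118],[.624,.06,.118],[.59,.06,.118],[.607,.06,.072]]))
E
```

```text
pos [0.6078 0.0576 0.3636] yaw 179.89 q [ 0.011  0.181  1.508 -0.     1.455 -1.558] tilt [ 0.0019 -0.     -1.    ]
shift [0.0006 0.0024 0.0956] az -0.002
{'fx': 360.11984395473144, 'fy': 360.11984395473144, 'cx': 319.2941282522035, 'cy': 245.82519719886233, 'k1': 0.01671151179145043, 'position': array([0.53961055, 0.0575476 , 0.34354121]), 'rotation': array([-0.19034521, -0.18896294,  1.56116165])}
[[323.44168596 263.38117004]
 [323.40759028 287.94401932]
 [323.47765311 237.96189341]
 [322.8217991  246.41009373]]
```

View pics/w1.png

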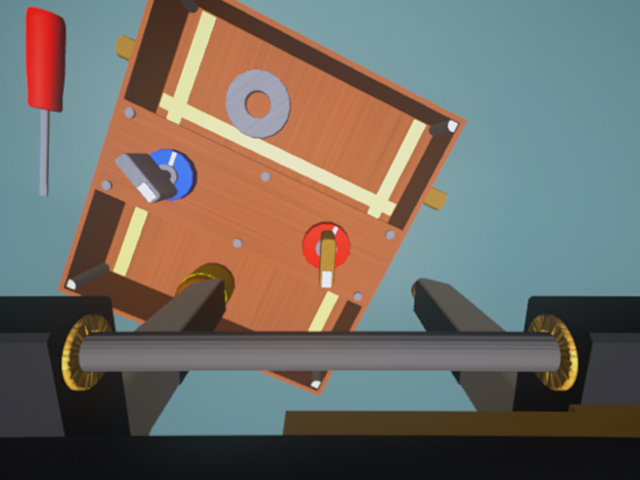

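The wrist view shows the brass paddle from (328,232) to its white end at (326,288), and the red collar centre at (326,246). That is about 2 mm further in +y than I expected, with the paddle yaw near -2°.

Emit:
{"op": "carry_out", "data": {
  "targets": [
    {"hand":60,"x":0.001,"y":0.0045,"z":0.02,"ax":0,"ay":0,"az":0.03},
    {"hand":60,"x":0.001,"y":0.0045,"z":0.045,"ax":0,"ay":0,"az":0.03},
    {"hand":60,"x":0.001,"y":0.0045,"z":0.07,"ax":0,"ay":0,"az":0.03},
    {"hand":60,"x":0.001,"y":0.0045,"z":0.085,"ax":0,"ay":0,"az":0.03},
    {"hand":60,"x":0.001,"y":0.0045,"z":0.093,"ax":0,"ay":0,"az":0.03},
    {"hand":60,"x":0.001,"y":0.0045,"z":0.093,"ax":0,"ay":0,"az":0.03}
  ]
}}

```text
t: 2.9
tool_pos: [0.6068, 0.0615, 0.2713]
orientation: [-0.059, -3.14, -0.0]
force: [-0.4, 0.1, 0.9]
opening: 0.0559
gripper_force: 0.0
```

```bash
python3 - <<'E'
from h import *
delta([.606,.062,.271],178);print(read_state()['force'],read_state()['opening'])
p,d=read_camera('wrist');cv2.imwrite('pics/w2.png',p)
E
```

```text
pos [0.6068 0.0615 0.2713] yaw 177.85 q [ 0.017  0.255  1.596  0.     1.291 -1.516] tilt [ 7.e-04 -0.e+00 -1.e+00]
shift [0.0008 0.0005 0.0003] az -0.003
[-0.39433061  0.14364107  0.89122453] 0.055912244554741405
```

View pics/w2.png

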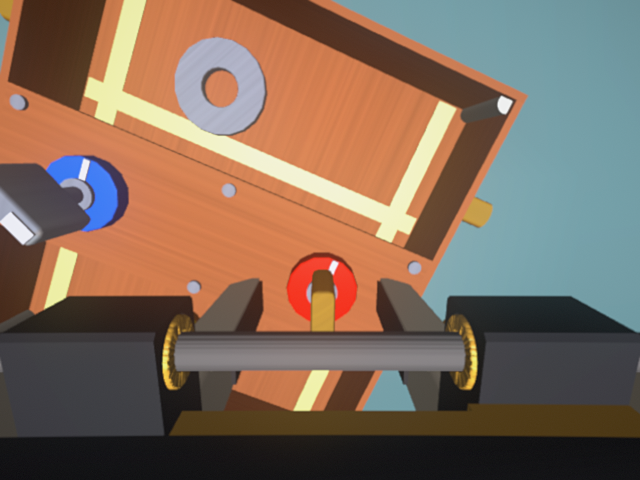

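The paddle (u≈322) sits midway between the fingertips (262 and 378). Closing on it.

Emit:
{"op": "carry_out", "data": {
  "targets": [
    {"hand":0,"x":0,"y":0,"z":0,"ax":0,"ay":0,"az":0},
    {"hand":0,"x":0,"y":0,"z":0,"ax":0,"ay":0,"az":0},
    {"hand":0,"x":0,"y":0,"z":0,"ax":0,"ay":0,"az":0},
    {"hand":0,"x":0,"y":0,"z":0,"ax":0,"ay":0,"az":0},
    {"hand":0,"x":0,"y":0,"z":0,"ax":0,"ay":0,"az":0},
    {"hand":0,"x":0,"y":0,"z":0,"ax":0,"ay":0,"az":0}
  ],
  "newtons": 25
}}

```text
t: 3.7
tool_pos: [0.6069, 0.0623, 0.2718]
orientation: [0.057, 3.141, 0.003]
force: [-0.0, 5.6, 0.2]
opening: 0.0099
gripper_force: 25.0
```

Emit:
{"op": "carry_out", "data": {
  "targets": [
    {"hand":0,"x":0,"y":0.001,"z":0,"ax":0,"ay":0,"az":0.15},
    {"hand":0,"x":0,"y":0.001,"z":0,"ax":0,"ay":0,"az":0.3},
    {"hand":0,"x":0,"y":0.001,"z":0,"ax":0,"ay":0,"az":0.45},
    {"hand":0,"x":0,"y":0.001,"z":0,"ax":0,"ay":0,"az":0.6},
    {"hand":0,"x":0,"y":0.001,"z":0,"ax":0,"ay":0,"az":0.75},
    {"hand":0,"x":0,"y":0.001,"z":0,"ax":0,"ay":0,"az":0.9},
    {"hand":0,"x":0,"y":0.001,"z":0,"ax":0,"ay":0,"az":1.05},
    {"hand":0,"x":0,"y":0.001,"z":0,"ax":0,"ay":0,"az":1.2}
  ]
}}

```text
t: 4.7
tool_pos: [0.6078, 0.0642, 0.2719]
orientation: [1.826, 2.555, 0.008]
force: [9.8, 10.5, -6.7]
opening: 0.01
gripper_force: 25.0
```

```bash
python3 - <<'E'
from h import *
delta([.606,.062,.271],154.8);s=read_state();print(s['force'],s['wrist_torque'],s['opening'])
E
```

```text
pos [0.6078 0.0642 0.2719] yaw 108.91 q [ 0.02   0.256  1.595  0.003  1.287 -0.311] tilt [ 0.0019  0.0045 -1.    ]
shift [-0.0015 -0.0024  0.0008] az -0.801
[ 9.80961991 10.49678793 -6.68505789] [ 1.77595763 -1.78161474  0.07795713] 0.009968598980206326
```

Emit:
{"op": "carry_out", "data": {
  "targets": [
    {"hand":0,"x":0.0007,"y":0.0015,"z":0,"ax":0,"ay":0,"az":0.1},
    {"hand":0,"x":0.0007,"y":0.0015,"z":0,"ax":0,"ay":0,"az":0.25},
    {"hand":0,"x":0.0007,"y":0.0015,"z":0,"ax":0,"ay":0,"az":0.4},
    {"hand":0,"x":0.0007,"y":0.0015,"z":0,"ax":0,"ay":0,"az":0.55},
    {"hand":0,"x":0.0007,"y":0.0015,"z":0,"ax":0,"ay":0,"az":0.7},
    {"hand":0,"x":0.0007,"y":0.0015,"z":0,"ax":0,"ay":0,"az":0.85},
    {"hand":0,"x":0.0007,"y":0.0015,"z":0,"ax":0,"ay":0,"az":1.0},
    {"hand":0,"x":0.0007,"y":0.0015,"z":0,"ax":0,"ay":0,"az":1.15}
  ]
}}

```text
t: 5.7
tool_pos: [0.6098, 0.0641, 0.2719]
orientation: [2.922, 1.15, 0.01]
force: [16.9, 2.5, -11.4]
opening: 0.0101
gripper_force: 25.0
```

```bash
python3 - <<'E'
from h import *
delta([.606,.062,.271],-25.2);s=read_state();print(s['force'],s['wrist_torque'],s['opening'])
E
```

```text
pos [0.6098 0.0641 0.2719] yaw 42.98 q [2.100e-02 2.600e-01 1.590e+00 1.000e-03 1.285e+00 8.410e-01] tilt [ 0.0053  0.0037 -1.    ]
shift [-0.0042 -0.0011  0.0008] az 1.19
[ 16.94300432   2.48052911 -11.37026635] [ 0.50138136 -2.81238937  0.14364766] 0.010062648090401983
```

Emit:
{"op": "carry_out", "data": {
  "targets": [
    {"hand":0,"x":0.001,"y":0.001,"z":0,"ax":0,"ay":0,"az":0.1},
    {"hand":0,"x":0.0018,"y":0.0017,"z":0,"ax":0,"ay":0,"az":0.24},
    {"hand":0,"x":0.0018,"y":0.0017,"z":0,"ax":0,"ay":0,"az":0.38},
    {"hand":0,"x":0.0018,"y":0.0017,"z":0,"ax":0,"ay":0,"az":0.52},
    {"hand":0,"x":0.0018,"y":0.0017,"z":0,"ax":0,"ay":0,"az":0.66},
    {"hand":0,"x":0.0018,"y":0.0017,"z":0,"ax":0,"ay":0,"az":0.8},
    {"hand":0,"x":0.0018,"y":0.0017,"z":0,"ax":0,"ay":0,"az":0.94},
    {"hand":0,"x":0.0018,"y":0.0017,"z":0,"ax":0,"ay":0,"az":1.05}
  ]
}}

```text
t: 6.7
tool_pos: [0.6113, 0.0624, 0.2718]
orientation: [3.104, -0.469, 0.004]
force: [5.6, -7.1, -4.1]
opening: 0.0101
gripper_force: 25.0
```

```bash
python3 - <<'E'
from h import *
delta([.606,.062,.271],-25.2);s=read_state();print(s['force'],s['wrist_torque'],s['opening'])
p,d=read_camera('wrist');cv2.imwrite('pics/w3.png',p)
E
```

```text
pos [0.6113 0.0624 0.2718] yaw -17.18 q [ 0.019  0.265  1.584 -0.003  1.29   1.89 ] tilt [ 0.0029  0.0016 -1.    ]
shift [-0.005   0.002   0.0008] az 0.14
[ 5.64626904 -7.11693141 -4.08283486] [-1.00537103 -0.9286032   0.02090829] 0.010104017769838344
```

View pics/w3.png

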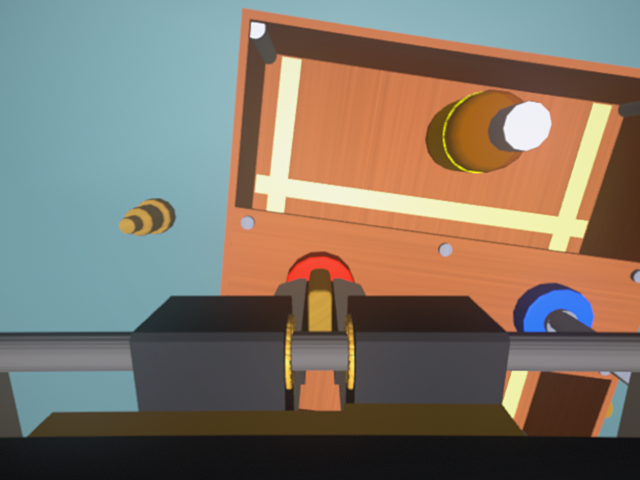

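The grip is firm and the box lines show about 8° left to home. The bottle, plug and blue screw are clear. I'll turn slowly to the stop.

Emit:
{"op": "carry_out", "data": {
  "targets": [
    {"hand":0,"x":0.001,"y":0.0007,"z":0,"ax":0,"ay":0,"az":0.06},
    {"hand":0,"x":0.001,"y":0.0007,"z":0,"ax":0,"ay":0,"az":0.11},
    {"hand":0,"x":0.001,"y":0.0007,"z":0,"ax":0,"ay":0,"az":0.15},
    {"hand":0,"x":0.001,"y":0.0007,"z":0,"ax":0,"ay":0,"az":0.18},
    {"hand":0,"x":0.001,"y":0.0007,"z":0,"ax":0,"ay":0,"az":0.2},
    {"hand":0,"x":0.001,"y":0.0007,"z":0,"ax":0,"ay":0,"az":0.2}
  ]
}}

```text
t: 7.5
tool_pos: [0.6116, 0.0619, 0.2718]
orientation: [3.044, -0.77, 0.002]
force: [1.1, -5.8, -0.9]
opening: 0.0103
gripper_force: 26.2
```

```bash
python3 - <<'E'
from h import *
delta([.606,.062,.271],-25.2);s=read_state();print(s['force'],s['wrist_torque'],s['opening'],s['gripper_force'])
E
```

```text
pos [0.6116 0.0619 0.2718] yaw -28.38 q [ 1.800e-02  2.660e-01  1.582e+00 -2.000e-03  1.292e+00  2.085e+00] tilt [ 0.0014  0.0012 -1.    ]
shift [-0.0049  0.0026  0.0008] az -0.056
[ 1.12925004 -5.76594759 -0.85367942] [-0.80801848 -0.31074699  0.48119842] 0.010267238835339056 26.172873973846436
```

Emit:
{"op": "carry_out", "data": {
  "targets": [
    {"hand":0,"x":0,"y":0.0007,"z":0,"ax":0,"ay":0,"az":0.03},
    {"hand":0,"x":0,"y":0.0007,"z":0,"ax":0,"ay":0,"az":0.06},
    {"hand":0,"x":0,"y":0.0007,"z":0,"ax":0,"ay":0,"az":0.08},
    {"hand":0,"x":0,"y":0.0007,"z":0,"ax":0,"ay":0,"az":0.08}
  ],
  "newtons": 40
}}

```text
t: 8.0
tool_pos: [0.6112, 0.0618, 0.2719]
orientation: [3.012, -0.892, 0.001]
force: [4.0, -3.3, -1.6]
opening: 0.0111
gripper_force: 43.8
```

```bash
python3 - <<'E'
from h import *
delta([.606,.062,.271],64.8);s=read_state();print(s['force'],s['wrist_torque'],s['opening'],s['gripper_force'])
E
```

```text
pos [0.6112 0.0618 0.2719] yaw -32.98 q [ 1.800e-02  2.650e-01  1.583e+00 -1.000e-03  1.292e+00  2.164e+00] tilt [ 1.e-03  2.e-04 -1.e+00]
shift [-0.0045  0.0027  0.0009] az -1.707
[ 4.02707248 -3.34922748 -1.60280244] [-0.62296531 -0.50525962  0.87658518] 0.011063084139744507 43.814548244699836
```

The opening has widened and the torque has risen to 0.88 N m, so the screw is against the stop. Now I'll back off to tool yaw 64.8°.

Emit:
{"op": "carry_out", "data": {
  "targets": [
    {"hand":0,"x":0,"y":0,"z":0,"ax":0,"ay":0,"az":-0.1},
    {"hand":0,"x":0,"y":0,"z":0,"ax":0,"ay":0,"az":-0.25},
    {"hand":0,"x":0,"y":0,"z":0,"ax":0,"ay":0,"az":-0.4},
    {"hand":0,"x":0,"y":0,"z":0,"ax":0,"ay":0,"az":-0.55},
    {"hand":0,"x":0,"y":0,"z":0,"ax":0,"ay":0,"az":-0.7},
    {"hand":0,"x":0,"y":0,"z":0,"ax":0,"ay":0,"az":-0.85},
    {"hand":0,"x":0,"y":0,"z":0,"ax":0,"ay":0,"az":-1.0},
    {"hand":0,"x":0,"y":0,"z":0,"ax":0,"ay":0,"az":-1.15}
  ]
}}

```text
t: 9.0
tool_pos: [0.6111, 0.0633, 0.2718]
orientation: [-3.009, -0.896, -0.002]
force: [2.1, 5.5, -1.0]
opening: 0.0095
gripper_force: 39.8
```

```bash
python3 - <<'E'
from h import *
delta([.611,.062,.271],64.8);s=read_state();print(s['force'],s['wrist_torque'],s['opening'],s['gripper_force'])
E
```

```text
pos [0.6111 0.0633 0.2718] yaw 33.18 q [0.019 0.265 1.583 0.003 1.292 1.01 ] tilt [ 0.0019 -0.0018 -1.    ]
shift [-0.0008  0.001   0.0008] az -0.552
[ 2.1303561   5.50532066 -0.98453137] [ 0.74654171 -0.47958222 -0.05919147] 0.009534671587838096 39.751811027526855
```

Emit:
{"op": "carry_out", "data": {
  "targets": [
    {"hand":0,"x":0,"y":0,"z":0,"ax":0,"ay":0,"az":-0.14},
    {"hand":0,"x":0,"y":0,"z":0,"ax":0,"ay":0,"az":-0.28},
    {"hand":0,"x":0,"y":0,"z":0,"ax":0,"ay":0,"az":-0.42},
    {"hand":0,"x":0,"y":0,"z":0,"ax":0,"ay":0,"az":-0.51},
    {"hand":0,"x":0,"y":0,"z":0,"ax":0,"ay":0,"az":-0.545},
    {"hand":0,"x":0,"y":0,"z":0,"ax":0,"ay":0,"az":-0.545},
    {"hand":0,"x":0,"y":0,"z":0,"ax":0,"ay":0,"az":-0.545}
  ]
}}

```text
t: 9.88
tool_pos: [0.6106, 0.0638, 0.2718]
orientation: [-2.659, -1.667, -0.001]
force: [-1.0, 6.1, 1.5]
opening: 0.0095
gripper_force: 39.7
```

```bash
python3 - <<'E'
from h import *
delta([.611,.062,.271],64.8);s=read_state();print(s['force'],s['wrist_torque'],s['opening'],s['gripper_force'])
c=camera_params('wrist');p,d=read_camera('wrist');cv2.imwrite('pics/w4.png',cv2.resize(p[200:400,200:440],None,fx=3,fy=3))
c2=camera_params('top');p,d=read_camera('top');cv2.imwrite('pics/t2.png',cv2.resize(p[140:290,230:430],None,fx=4,fy=4))
E
```

```text
pos [0.6106 0.0638 0.2718] yaw 64.16 q [0.02  0.265 1.584 0.003 1.294 0.47 ] tilt [ 0.0025 -0.0024 -1.    ]
shift [-0.0015  0.0012  0.0008] az -0.011
[-1.03652246  6.08395281  1.47475316] [1.0155494  0.13477166 0.02061673] 0.00948330231449511 39.668208360672
```

View pics/w4.png

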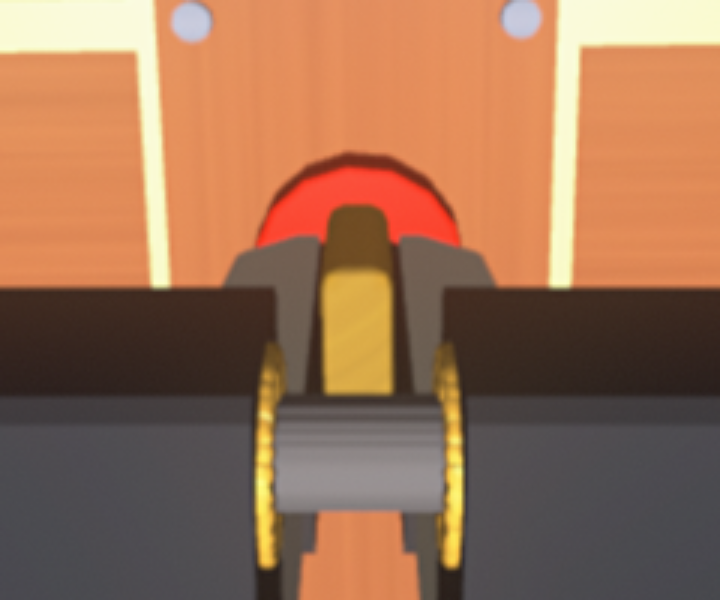

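The paddle is aligned with the bridge and flat in the grip. The visible +y end, at about (358,330) in the crop, is unmarked, so the white end points along -y as required.

```bash
python3 -c "
from plant import *
print(robot.close_job())"
```

```text
the job is handed in; nothing more can be done
None
```

The brass screw was turned clockwise to its hard stop (wrist torque rose to 0.88 N m) and backed off a quarter turn. The job was handed in at about 10 s with the screw still gripped at 40 N; no verdict came back.

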